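# Let off a rack drawer's spring catch from behind

### The arm

A 6-joint arm with a two-finger parallel gripper is mounted at the origin on the work surface. World frame = base frame: x ahead of the robot, y to its left, z up, the work surface at z = 0. Lengths are in m, angles in rad, forces in N, time in s.
With the tool pointing down it reaches from about 0.375 to 0.975 m from the base axis. Payload 3.8 kg.
Tool frame: the origin (TCP) lies on the centre line of the jaws, within the pads' length; the fingertips stand 19 mm ahead of it and the grasp point (between the pads) is the TCP; z points along the fingers, y is the line along which they close (so a half turn about z gives the same grasp; the last joint's range is limited). The gripper opens to 85 mm and grips with 20 to 120 N. Pads are 22 mm wide; open, the fingers measure 114 mm over their backs; the gripper's body (76 mm by 85 mm) begins 54 mm behind the grasp point. The pads swing forward as they close: fully open they stand 13 mm farther back than shut.
Start: joints at [-1.267, 0.264, 1.604, -0, 1.274, -0.037], TCP at [0.226, -0.636, 0.25] pointing down, gripper open.
Joint ranges: [-2.63, 2.63], [-0.94, 2.18], [0.31, 2.57], [-1.31, 4.45], [0, 2.66], [-2.55, 2.55]. Speed limits (rad/s): [2.57, 2.57, 3.14, 3.14, 3.14, 3.14].

### API

Orientations are given as a unit quaternion [w, x, y, z].
In Python, from plant import r, imaging, finish_job gives the robot as it stands.
- The arm moves only by the tool play_rows, never from a script. Its argument "motion" is a list that holds one entry, the list of rows, each a list of 7 numbers: the shift along the tool's x, y, z in cm, then the turn, a rotation vector about the tool's x, y, z in rad, then the closure in counts, from 0 (fully open) to 255 (shut). A call has 1 to 12 rows; each row is the pose to reach, as a shift and turn from the pose commanded when the call began, along the tool's axes at that moment; what a row does not reach only later rows make up. A row lasts 1/12 s, in which the tool goes at most 41.7 mm and 7.16 degrees, less where a joint would pass 70% of its speed; a pose out of reach is approached as far as the arm can. A call with a gripper value outside its range is refused whole. The fingers move at their own pace and stop on an object; the grip force is fixed at half the most. Time passes only in rows, so rows that repeat a pose let the fingers close. It gives the time, the measured TCP pose, the force, the opening and the grip force at its end, in the units of the state.
- r.get_obs(): the state, without advancing time (a new reading comes with each control period).
- imaging.read_camera(name): name is "scene" or "top"; returns a dict with "frame" (384x512x3 uint8, blue, green, red), "depth" (384x512 float32, m along the optical axis (not along the pixel's ray), 0 where there is no reading), "camera_matrix" (3x3 intrinsics, pixels), "k1" (the pictures are not rectified: a ray, as slopes to the right and down, at radius r is drawn at 1 + k1 r^2 times it, then the intrinsics apply), "extrinsics" (4x4, takes a point from camera to world coordinates). Camera axes: x right, y up, looking along -z (the intrinsics and any distortion apply to the point x, -y, -z); pixel columns grow to the right and rows downward; lengths in m; the calibration is good to about 2 mm. A picture is of the moment at which its call begins.
- finish_job(): hands the job in; it is judged then, once.
Trained networks look in a picture, given as the dict that the camera call returned (one of the last four; its "shot" number tells which), for a name from the list of things; names that differ only in an ending like _2 or _b are one class to them, and where a whole thing is asked for, a point or a joint stands for the part that bears it (a point fixed in the world has none). Each returns a list of dicts, best first, with "conf" (0 to 1); they miss things now and then, are a little off and sometimes report something else, mostly with a low value. They report only what shows in the picture. A call takes as long as a camera call. They do not tell look-alikes from the thing itself.
- imaging.spot_in(target, picture): "extent" ([left, top, right, bottom] in pixels, round what is visible of it).
- imaging.pinpoint(target, picture): "uv" ([column, row] in pixels: a listed point, or the origin of a listed thing).
The state is a dict: "time_s": time; "joint_pos": joint angles; "qvel": joint speeds; "joint_torque": joint torques, N m; "eef_pos": TCP position; "eef_rot": TCP orientation; "wrist_force": force on the tool from outside, world axes, zero at the start; "ft_torque": the same for the moment, N m; "width": finger opening in m; "gripper_force": force on a finger pad.
Only numpy, scipy, OpenCV 4.12 (cv2) and the standard library are available. Lean on these libraries where they do the work, as an engineer would, in place of code of your own. Each camera call takes 0.05 s, during which the arm holds its last target. There are 200 camera calls.

### The job

The rack drawer is latched shut. Take the beech dowel, push it through the yellow-ringed hole in the back of the drawer unit and press the spring catch inside, gently and only as far as it needs, until the drawer springs ajar. Then lay the dowel down flat on the shelf and draw the drawer smoothly out to its stop by its blue knob; do not disturb the other things.

Things in the scene. Friction and masses are not known exactly. Their poses are not given: they have to be found in the camera images.
- unit: Dark steel half-width (10-inch, two-unit) rack drawer unit fixed to the grey shelf, 230 deep x 222 wide x 88 high, one silver rack ear fitted. Origin: centre of its underside, on the shelf. Its +x axis points out of its rear panel (the side with the hole), so its drawer opens along -x; z up. Outer face of the rear panel at x = +115, front at x = -115
- hole (a point): Centre of the release hole, on the outer face of the rear panel: round, 14 mm across, 58 mm above the shelf, mid-width, panel 4 mm thick; yellow ring painted around it, yellow tick above it on the top's rear edge. Axes as unit, so the hole is entered along -x
- catch: Spring catch inside the unit; origin: its pivot, 39 mm aside of the hole. Facing the hole is its push screw's head (16 mm disc), adjustable: 8 to 33 mm in from the panel's outer face, not measured. It resists with 4 to 8 N, a little less once off; it frees the drawer after 6 to 7 mm of travel, meets a solid stop 2 mm further, and is bent by more than 12 N
- drawer (a joint): Drawer's opening in metres: 0 latched shut, 0.11 at its stop. When the catch lets go, a kick-out spring throws it 25 to 45 mm out by itself; beyond that it slides with 1 to 2 N
- knob_center (a point): Centre of the blue anodised knob on the drawer front (moves with the drawer): a round knob 26 mm across and 22 mm long on a stem, its axis level along the unit's x, its middle 25 mm in front of the drawer's front face and 58 mm above the shelf. Axes as unit
- dowel_center (a point): Centre of the beech dowel's square grip (22 x 22 mm, 80 mm long), half-way up, 11 mm above the shelf when lying. Its +x axis points along the grip towards the rod's tip; 60 g
- dowel_tip (a point): Rounded tip of the dowel's rod (10 mm round, sticking 70 mm out of the grip), 110 mm along +x from the grip's centre
- screwdriver: Screwdriver lying on the shelf, 170 mm long, no part of the job; leave it alone
- rack_ear: Silver rack ear (88 x 45 x 18 mm) lying on the shelf; leave it alone
- patch_plug: Brass patch plug, 70 mm long, lying on the shelf; leave it alone
- foot0: Black plastic rack foot, 32 mm across, 16 mm high; leave it alone
- foot1: Another such rack foot; leave it alone
- foot2: Another such rack foot; leave it alone
- foot3: Another such rack foot; leave it alone
Mind the look-alikes: they are no part of the job. What is meant by the part that bears dowel_center is not green or orange, and is the larger of those in its own colour.

How it is judged:
By the outcome, as a careful person would: the job done as asked, in the order asked, and still so for the second after the job is handed in, with the robot touching nothing.
It also fails if it takes over 67 s, if anything falls off the work surface, if the arm or the gripper's body presses on something with over 40 N, if the wrist force passes 120 N, or if a joint passes its speed limit or range.

## Working session

There is one attempt and no reset: what is moved stays moved. The work goes in short steps, Python scripts to look and compute and a tool call to move; the robot and the scene stay as the last step left them, time stands still between calls to the robot, and variables do not carry over. Pictures are saved under pics/ and viewed, at most 10 in all, crops included, and the job is handed in when it is done.

Besides the shell and the picture viewer there is one more tool, called after "Call:" as name(argument=value, ...), one argument or row to a line, values as JSON. play_rows: Moves the arm, as the interface text tells. Its arguments: {"type":"object","properties":{"motion":{"type":"array","items":{"type":"array","items":{"type":"array","items":{"type":"number"}}}}},"required":["motion"]}

```bash
ls; mkdir -p pics; cat > h.py <<'E'
import numpy as np, cv2
from plant import r, imaging
def ray(p,uv):
    K=p["camera_matrix"];k=float(p["k1"])
    d=np.array([(uv[0]-K[0,2])/K[0,0],(uv[1]-K[1,2])/K[1,1]])
    u=d.copy()
    for _ in range(20): u=d/(1+k*(u@u))
    E=np.array(p["extrinsics"]); 
    return E[:3,3],E[:3,:3]@np.array([u[0],-u[1],-1.])
def atz(p,uv,z):
    o,d=ray(p,uv); return o+d*(z-o[2])/d[2]
def atd(p,uv):
    o,d=ray(p,uv); return o+d*float(p["depth"][int(round(uv[1])),int(round(uv[0]))])
def proj(p,X):
    E=np.array(p["extrinsics"]);K=p["camera_matrix"]
    c=E[:3,:3].T@(np.array(X)-E[:3,3]); u=np.array([c[0],-c[1]])/-c[2]
    u=u*(1+float(p["k1"])*(u@u)); return [K[0,0]*u[0]+K[0,2],K[1,1]*u[1]+K[1,2]]
E
python3 - <<'E'
from h import *
np.set_printoptions(precision=4,suppress=True)
o=r.get_obs();print(o["eef_pos"],o["eef_rot"],o["time_s"],o["width"])
for n in("top","scene"):
    p=imaging.read_camera(n);cv2.imwrite(f"pics/{n}0.png",cv2.resize(p["frame"],(800,600),interpolation=cv2.INTER_CUBIC))
    print(n,p["extrinsics"],p["camera_matrix"],p["k1"])
    for t in("unit","hole","knob_center","dowel_center","dowel_tip","catch","screwdriver","rack_ear","patch_plug","foot0"):
        a=imaging.pinpoint(t,p)
        for d in a[:5]:
            print(t,round(d["conf"],2),np.round(d["uv"],1),atd(p,d["uv"]))
    for d in imaging.spot_in("dowel_center",p)[:5]: print("box",d)
E
```

```text
pics
[ 0.2254 -0.6355  0.2489] [-0.0011  0.9855  0.1696 -0.0002] 0.0 0.08535556479043772
top [[-0.0028  0.9784 -0.2069  0.2628]
 [-1.     -0.0025  0.0017 -0.0036]
 [ 0.0012  0.2069  0.9784  1.1971]
 [ 0.      0.      0.      1.    ]] [[369.4661   0.     254.0015]
 [  0.     369.4661 194.7157]
 [  0.       0.       1.    ]] -0.04429005306492933
unit 0.69 [262.4 178.4] [ 0.5479 -0.0316  0.0916]
hole 0.71 [227.6 156. ] [0.6499 0.0833 0.001 ]
knob_center 0.58 [296.5 201.4] [ 0.4796 -0.1377  0.0697]
dowel_center 0.57 [142.8 225.9] [0.4096 0.3504 0.0247]
dowel_center 0.54 [165.9 264.7] [0.2877 0.2735 0.0131]
dowel_center 0.49 [ 98.  254.5] [0.3196 0.496  0.0063]
dowel_tip 0.8 [125.4 277.4] [0.2481 0.399  0.0162]
dowel_tip 0.54 [175.  224.6] [ 0.4172  0.2528 -0.0021]
dowel_tip 0.53 [208.4 275.5] [0.2543 0.1395 0.0018]
dowel_tip 0.42 [154.7 246.9] [0.3442 0.3136 0.0063]
screwdriver 0.81 [148.8 179. ] [0.5662 0.3418 0.0175]
rack_ear 0.82 [380.8 218.4] [ 0.4346 -0.4206  0.0045]
rack_ear 0.68 [356.3 255.7] [ 0.3137 -0.3283  0.021 ]
rack_ear 0.42 [403.3 244.3] [ 0.3486 -0.4821  0.0197]
rack_ear 
[... 1374 characters left out ...]
81]
dowel_tip 0.77 [412.3 231.8] [0.2509 0.3875 0.0042]
dowel_tip 0.63 [353.9 181.9] [0.2722 0.138  0.0147]
dowel_tip 0.54 [372.3 231.1] [0.3502 0.3111 0.0042]
dowel_tip 0.53 [339.1 227.4] [0.4284 0.2444 0.0127]
screwdriver 0.57 [326.9 281.7] [0.5801 0.3674 0.0217]
rack_ear 0.68 [221.4 111.2] [ 0.4443 -0.4018  0.0199]
patch_plug 0.6 [188.7 123.2] [ 0.5687 -0.4334  0.0041]
patch_plug 0.31 [231.6  93.4] [ 0.3542 -0.4731  0.0138]
foot0 0.57 [260.1 110. ] [ 0.323  -0.324   0.0182]
foot0 0.5 [233.1  94.8] [ 0.3581 -0.4554  0.0205]
foot0 0.39 [171.9 134.2] [ 0.6522 -0.4039  0.0193]
box {'extent': [338.7, 225.0, 381.3, 259.1], 'conf': 0.84}
box {'extent': [413.7, 233.9, 432.2, 279.3], 'conf': 0.63}
```

View pics/top0.png

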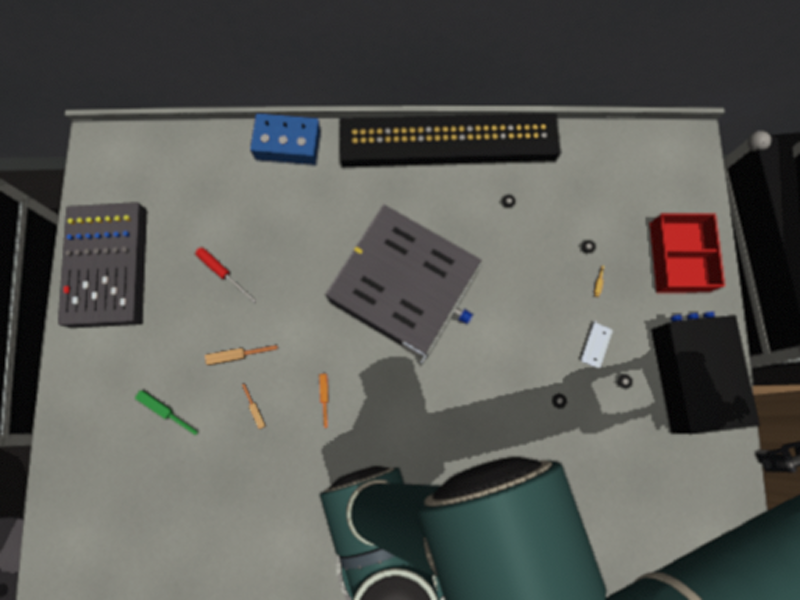

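View pics/scene0.png

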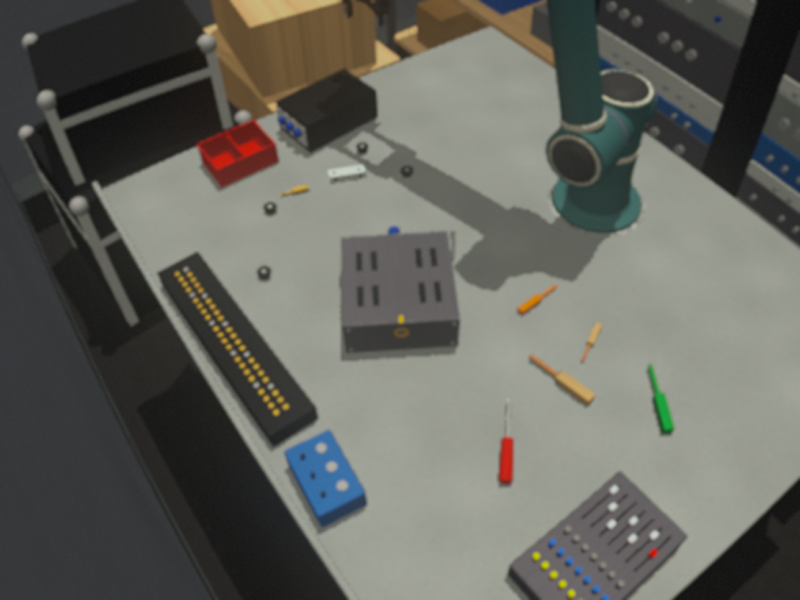

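The top view shows the beech dowels: the larger grip is at about (225,356) in the 800-px view, with its rod pointing right to (278,347). The smaller one is at (255,412) and is a decoy. The unit is centred at about (405,280), with the blue knob at (466,317) and the yellow tick at (358,250). The scene view shows the hole ring at (402,333).

```bash
cat >> h.py <<'E'
def cloud(p):
    d=p["depth"];h,w=d.shape;K=p["camera_matrix"];E=np.array(p["extrinsics"])
    g=np.stack(np.meshgrid(np.arange(w),np.arange(h)),-1).reshape(-1,1,2).astype(np.float64)
    u=(g[:,0]-[K[0,2],K[1,2]])/[K[0,0],K[1,1]];v=u.copy()
    for _ in range(20): v=u/(1+float(p["k1"])*(v**2).sum(1,keepdims=True))
    c=np.c_[v[:,0],-v[:,1],-np.ones(len(v))]*d.reshape(-1,1)
    return (c@E[:3,:3].T+E[:3,3]).reshape(h,w,3)
E
python3 - <<'E'
from h import *
np.set_printoptions(precision=4,suppress=True)
for n in("top","scene"):
    p=imaging.read_camera(n);X=cloud(p);f=p["frame"].astype(int)
    x,y,z=X[...,0],X[...,1],X[...,2]; ok=p["depth"]>0
    tab=ok&(x>.3)&(x<.75)&(y>.2)&(y<.3)&(abs(z)<.02);print(n,"table z",np.median(z[tab]))
    m=ok&(abs(x-.55)<.2)&(abs(y+.03)<.2)&(z>.078)&(z<.1)
    c=cv2.connectedComponentsWithStats(m.astype(np.uint8));i=1+c[2][1:,4].argmax();m=c[1]==i
    q=X[m][:,:2]; print("unit top",cv2.minAreaRect((q*1000).astype(np.float32)),np.median(z[m]))
    # corners by hull pixels->z=.088
    px=np.argwhere(m)[:,::-1].astype(float); P=np.array([atz(p,u,.088)[:2] for u in px[cv2.convexHull(px.astype(np.float32),returnPoints=False)[:,0]]])
    print("  z-plane rect",cv2.minAreaRect((P*1000).astype(np.float32)))
    B,G,R=f[...,0],f[...,1],f[...,2]
    yl=(R>110)&(G>90)&(B<70)&(abs(x-.6)<.12)&(abs(y-.08)<.08)
    print("yellow",[ (u.round(1),k) for u,k in zip(*[cv2.connectedComponentsWithStats(yl.astype(np.uint8))[j][1:] for j in (3,2)])][:6])
    bl=(B>90)&(B>1.6*R)&(B>1.5*G)&(abs(x-.47)<.08)&(abs(y+.14)<.08)
    u=np.argwhere(bl)[:,::-1]; print("blue",u.mean(0),len(u),atz(p,u.mean(0),.058))
    be=(R>G+15)&(G>B+15)&(R>110)&(abs(x-.415)<.035)&(abs(y-.32)<.1)
    u=np.argwhere(be)[:,::-1]; 
    P=np.array([atz(p,v,.012)[:2] for v in u]);print("beech",len(u),cv2.minAreaRect((P*1000).astype(np.float32)))
    for t in ("dowel_center","dowel_tip","hole","knob_center"):
        zz={"dowel_center":.011,"dowel_tip":.011}.get(t,.058)
        for d in imaging.pinpoint(t,p)[:3]: print(t,round(d["conf"],2),atz(p,d["uv"],zz))
    cv2.imwrite(f"pics/{n}c.png",cv2.resize(p["frame"][210:250,115:195] if n=="top" else p["frame"][200:280,320:400],None,fx=8,fy=8,interpolation=cv2.INTER_NEAREST))
E
```

```text
top table z 0.0006517114240911503
unit top ((546.56640625, -16.44671630859375), (234.3530731201172, 238.8084259033203), 58.32652282714844) 0.08866805817453571
  z-plane rect ((546.5435791015625, -16.3868408203125), (234.80845642089844, 238.12840270996094), 58.30207061767578)
yellow [(array([229.3, 159.9]), array([228, 159,   4,   3,   9], dtype=int32))]
blue [297.7436 202.1538] 39 [ 0.4794 -0.1429  0.058 ]
beech 252 ((411.69757080078125, 317.8461608886719), (23.761356353759766, 151.35122680664062), 10.670746803283691)
dowel_center 0.83 [0.4039 0.3593 0.011 ]
dowel_center 0.7 [0.2831 0.2709 0.011 ]
dowel_center 0.66 [0.3146 0.4988 0.011 ]
dowel_tip 0.65 [0.2512 0.139  0.011 ]
dowel_tip 0.61 [0.3311 0.3085 0.011 ]
dowel_tip 0.57 [0.4181 0.2491 0.011 ]
hole 0.84 [0.6224 0.0787 0.058 ]
hole 0.31 [ 0.5313 -0.406   0.058 ]
knob_center 0.62 [ 0.4751 -0.1382  0.058 ]
scene table z 0.000174062733899083
unit top ((548.82763671875, -17.332595825195312), (243.59368896484375, 237.62576293945312), 58.836273193359375) 0.0887655715014215
  z-plane rect ((552.0674438476562, -12.039215087890625), (242.4314422607422, 237.49908447265625), 58.84742736816406)
yellow [(array([256., 204.]), array([255, 202,   3,   5,  15], dtype=int32))]
blue [251.4444 147.1111] 18 [ 0.478  -0.1515  0.058 ]
beech 291 ((410.40496826171875, 315.0555725097656), (26.865034103393555, 148.26344299316406), 9.95693588256836)
dowel_center 0.84 [0.4032 0.3485 0.011 ]
dowel_center 0.84 [0.3112 0.4885 0.011 ]
dowel_center 0.6 [0.2972 0.2933 0.011 ]
dowel_tip 0.65 [0.2718 0.147  0.011 ]
dowel_tip 0.6 [0.4293 0.2378 0.011 ]
dowel_tip 0.6 [0.3468 0.3125 0.011 ]
hole 0.88 [0.6244 0.0858 0.058 ]
knob_center 0.52 [ 0.494  -0.1506  0.058 ]
knob_center 0.32 [0.5828 0.0229 0.058 ]
```

Call:
play_rows(
  motion=[
    [[42.4,-52.4,0,0,0,-0.7,60],[42.4,-52.4,0,0,0,-0.7,60],[42.4,-52.4,0,0,0,-0.7,60],[42.4,-52.4,0,0,0,-0.7,60],[42.4,-52.4,0,0,0,-0.7,60],[42.4,-52.4,0,0,0,-0.7,60],[42.4,-52.4,0,0,0,-0.7,60],[42.4,-52.4,0,0,0,-0.7,60],[42.4,-52.4,0,0,0,-0.7,60],[42.4,-52.4,0,0,0,-0.7,60],[42.4,-52.4,0,0,0,-0.7,60],[42.4,-52.4,0,0,0,-0.7,60]],
  ],
)

```text
time_s: 2.7
eef_pos: [0.3923, -0.1629, 0.2507]
eef_rot: [0.001, 0.868, 0.497, 0.0]
wrist_force: [0.9, 0.3, -0.1]
width: 0.0651
gripper_force: 0.0
```

```bash
cat >> h.py <<'E'
def shift(x,y,z,yawdeg=None):
    """tool-axes shift (cm) and turn about tool z from the present pose to a world target"""
    o=r.get_obs();w,a,b,c=o["eef_rot"]
    from scipy.spatial.transform import Rotation as Ro
    R=Ro.from_quat([a,b,c,w]);s=R.inv().apply(np.array([x,y,z])-o["eef_pos"])*100
    M=R.as_matrix();psi=np.degrees(np.arctan2(M[1,0],M[0,0]))
    T=np.array([[np.cos(np.radians(yawdeg)),np.sin(np.radians(yawdeg)),0],[np.sin(np.radians(yawdeg)),-np.cos(np.radians(yawdeg)),0],[0,0,-1]]).T if yawdeg is not None else M
    T=np.c_[T[0],T[1],T[2]].T if 0 else T
    rv=(R.inv()*Ro.from_matrix(T)).as_rotvec()
    print("t",round(o["time_s"],2),"pos",np.round(o["eef_pos"],4),"yaw",round(psi,2),"zdown",np.round(M[:,2],3),"F",np.round(o["wrist_force"],1),"w",round(o["width"],4),"gf",np.round(o["gripper_force"],1))
    print("shift cm",np.round(s,2),"rotvec",np.round(rv,4))
E
python3 - <<'E'
from h import *
shift(.4047,.351,.15,100.4)
E
```

```text
t 2.7 pos [ 0.3923 -0.1629  0.2507] yaw 59.6 zdown [ 0.001 -0.001 -1.   ] F [ 0.9  0.3 -0.1] w 0.0651 gf 0.0
shift cm [ 44.95 -24.95  10.04] rotvec [ 1.400e-03  3.000e-04 -7.121e-01]
```

Call:
play_rows(
  motion=[
    [[44.95,-24.95,10,0,0,-0.712,60],[44.95,-24.95,10,0,0,-0.712,60],[44.95,-24.95,10,0,0,-0.712,60],[44.95,-24.95,10,0,0,-0.712,60],[44.95,-24.95,10,0,0,-0.712,60],[44.95,-24.95,10,0,0,-0.712,60],[44.95,-24.95,10,0,0,-0.712,60],[44.95,-24.95,10,0,0,-0.712,60],[44.95,-24.95,10,0,0,-0.712,60],[44.95,-24.95,10,0,0,-0.712,60],[44.95,-24.95,10,0,0,-0.712,60],[44.95,-24.95,10,0,0,-0.712,60]],
  ],
)

```text
time_s: 3.7
eef_pos: [0.4032, 0.3283, 0.1547]
eef_rot: [0.0, 0.64, 0.769, 0.0]
wrist_force: [1.3, 0.5, 0.7]
width: 0.0656
gripper_force: 0.0
```

```bash
python3 - <<'E'
from h import *
from scipy.optimize import least_squares
np.set_printoptions(precision=4,suppress=True)
# unit pose: ring+tick centroids and top-edge lines, subpixel
S=[imaging.read_camera(n) for n in("top","scene")]
yaw0=58.4
def W(c,yaw,P):
    t=np.radians(yaw);ex=np.array([np.cos(t),np.sin(t),0]);ey=np.array([-np.sin(t),np.cos(t),0])
    P=np.atleast_2d(P);return np.array([c[0],c[1],0])+P[:,:1]*ex+P[:,1:2]*ey+P[:,2:]*np.array([0,0,1.])
for p,n in zip(S,("top","scene")):
    f=cv2.GaussianBlur(p["frame"],(0,0),.7).astype(float)
    g=f.mean(2)
    # edges of the top outline: per side, sample points, search along outward normal in image for max gradient
    def edges(c,yaw):
        out=[]
        sides={"+y":([-100,111],[105,111],(0,1)),"-y":([-100,-111],[105,-111],(0,-1)),"-x":([-115,-80],[-115,80],(-1,0)),"+x":([115,-100],[115,100],(1,0))}
        for k,(a,b,nv) in sides.items():
            for s in np.linspace(0,1,25):
                m=(1-s)*np.array(a)+s*np.array(b)
                if k=="-x" and abs(m[1])<25: continue
                t=np.linspace(-10,10,81)
                pts=np.c_[m[0]+t*nv[0],m[1]+t*nv[1],t*0+88]/1000
                uv=np.array([proj(p,w) for w in W(c,yaw,pts)],np.float32)
                v=cv2.remap(g.astype(np.float32),uv[None,:,0],uv[None,:,1],cv2.INTER_CUBIC)[0]
                d=abs(np.gradient(cv2.GaussianBlur(v[None],(0,0),4)[0])); i=d[8:-8].argmax()+8
                out.append((k,m,t[i],d[i]))
        return out
    for k in("+x","-x","+y","-y"):
        e=[(o[1],o[2]) for o in edges((.5475,-.0165),yaw0) if o[0]==k]
        ax=1 if k[1]=="x" else 0
        tt=np.array([a[1] for a in e]);ss=np.array([a[0][ax] for a in e])
        ok=abs(tt-np.median(tt))<1.5
        c=np.polyfit(ss[ok],tt[ok],1);print(n,k,"offset mm",round(c[1],2),"slope deg",round(np.degrees(c[0]),2),ok.sum())
    # yellow weighted centroids
    F=p["frame"].astype(float);Y=np.clip((F[...,1]+F[...,2])/2-F[...,0]-25,0,None)
    for nm,P in(("tick",[.115,0,.088]),("ring",[.115,0,.058])):
        u0=proj(p,W((.5475,-.0165),yaw0,P)[0]);yy,xx=np.mgrid[:384,:512]
        rr=3.5 if nm=="tick" else 6
        w=Y*((xx-u0[0])**2+((yy-u0[1])*1.3)**2<rr*rr)
        if w.sum()>0:
            u=[(w*xx).sum()/w.sum(),(w*yy).sum()/w.sum()];print(n,nm,np.round(u0,2),np.round(u,2),w.sum(),"world",atz(p,u,P[2]))
    print(np.round(Y[int(u0[1])-14:int(u0[1])+6,int(u0[0])-7:int(u0[0])+9]).astype(int) if n=="scene" else "")
shift(.4047,.351,.15,100.4)
E
```

```text
top +x offset mm 0.82 slope deg 0.04 20
top -x offset mm -2.55 slope deg 0.43 17
top +y offset mm 3.71 slope deg 0.07 21
top -y offset mm 6.46 slope deg -0.25 24
top tick [226.12 160.27] [228.1  159.63] 603.5 world [0.6098 0.0753 0.088 ]
top ring [226.8  163.06] [228.9  160.04] 861.0 world [0.6178 0.0748 0.058 ]

scene +x offset mm 4.19 slope deg -0.17 20
scene -x offset mm -4.33 slope deg -0.02 12
scene +y offset mm -7.96 slope deg 0.01 16
scene -y offset mm 7.92 slope deg 0.06 25
scene tick [259.3  205.25] [256.85 204.91] 608.0 world [0.6129 0.0762 0.088 ]
scene ring [259.48 211.3 ] [257.8  212.42] 323.0 world [0.6142 0.0819 0.058 ]
[[  0   0   0   0   0   0   0   0   0   0   0   0   0   0   0   0]
 [  0   0   0   0   0   0   0   0   0   0   0   0   0   0   0   0]
 [  0   0   0   0   0   0   0   0   0   0   0   0   0   0   0   0]
 [  0   0   0   0   0   0   0   0   0   0   0   0   0   0   0   0]
 [  0   0   0  14  34  24   0   0   0   0   0   0   0   0   0   0]
 [  0   0   6  56  92  70  18   0   0   0   0   0   0   0   0   0]
 [  0   0  18  84 156 104  33   0   0   0   0   0   0  
[... 350 characters left out ...]
 0   0   0   0   0   0   0   0   0   0   0   0   0   0   0   0]
 [  0   0   5  10  10  10  10  11   4   0   0   0   0   0   0   0]
 [  0  10  10   7   0   0   6  14  14   0   0   0   0   0   0   0]
 [  5  20  10   0   0   0   0  10  20   7   0   0   0   0   0   0]
 [  6  20  11   0   0   0   0  14  22   7   0   0   0   0   0   0]
 [  0  11  15  12   9  10  16  17  12   0   0   0   0   0   0   0]
 [  0   0   6  11   9  10  10   4   0   0   0   0   0   0   0   0]
 [  0   0   0   0   0   0   0   0   0   0   0   0   0   0   0   0]]
t 3.8 pos [0.4029 0.3308 0.1538] yaw 100.71 zdown [-0.001  0.001 -1.   ] F [-0.3 -1.1 -0. ] w 0.0651 gf 0.0
shift cm [1.95 0.55 0.38] rotvec [-0.0005 -0.0015  0.0054]
```

Call:
play_rows(
  motion=[
    [[1.95,0.55,0.4,0,0,0.005,120],[1.95,0.55,1,0,0,0.005,120],[1.95,0.55,3,0,0,0.005,120],[1.95,0.55,6,0,0,0.005,120],[1.95,0.55,8.5,0,0,0.005,120],[1.95,0.55,10.5,0,0,0.005,120],[1.95,0.55,11.7,0,0,0.005,120],[1.95,0.55,12.4,0,0,0.005,120],[1.95,0.55,12.8,0,0,0.005,120],[1.95,0.55,13,0,0,0.005,120],[1.95,0.55,13,0,0,0.005,120],[1.95,0.55,13,0,0,0.005,120]],
  ],
)

```text
time_s: 4.8
eef_pos: [0.4063, 0.3467, 0.026]
eef_rot: [0.0, 0.642, 0.767, 0.001]
wrist_force: [0.1, 0.3, 0.6]
width: 0.0453
gripper_force: 0.0
```

```bash
cat >> h.py <<'E'
def W(c,yaw,P):
    t=np.radians(yaw);ex=np.array([np.cos(t),np.sin(t),0]);ey=np.array([-np.sin(t),np.cos(t),0])
    P=np.atleast_2d(P);return np.array([c[0],c[1],0])+P[:,:1]*ex+P[:,1:2]*ey+P[:,2:]*np.array([0,0,1.])
E
python3 - <<'E'
from h import *
np.set_printoptions(precision=4,suppress=True)
shift(.4047,.351,.024,100.4)
c0=(.5535,-.0202);yaw0=58.5
for n in("top","scene"):
    p=imaging.read_camera(n);g=p["frame"].astype(np.float32).mean(2)
    for k,a,b,nv in (("+y",[-90,111],[105,111],(0,1)),("-y",[-90,-111],[105,-111],(0,-1)),("+x",[115,-100],[115,100],(1,0))):
        V=[];t=np.linspace(-15,15,121)
        ss=np.linspace(0,1,40)
        for s in ss:
            m=(1-s)*np.array(a)+s*np.array(b)
            uv=np.array([proj(p,w) for w in W(c0,yaw0,np.c_[m[0]+t*nv[0],m[1]+t*nv[1],t*0+88]/1000)],np.float32)
            V.append(cv2.remap(g,uv[None,:,0],uv[None,:,1],cv2.INTER_LINEAR)[0])
        V=np.array(V);print(n,k,"mean profile -15..15 step 1.5",V.mean(0)[::6].round().astype(int))
        for h in (slice(0,20),slice(20,40)):
            v=V[h].mean(0);d=np.gradient(v);print("   steepest at mm",[round(float(t[i]),1) for i in range(4,117) if abs(d[i])>=abs(d[i-4:i+5]).max() and abs(d[i])>1.2],end="")
        print()
    F=p["frame"].astype(float);Y=np.clip((F[...,1]+F[...,2])/2-F[...,0]-20,0,None);yy,xx=np.mgrid[:384,:512]
    for nm,P,dx,dy in(("tick",[.113,0,.088],5,4),("ring",[.115,0,.058],6,3.6)):
        if n=="top" and nm=="ring":continue
        u=np.array(proj(p,W(c0,yaw0,P)[0]));print(nm,"pred",u,end=" ")
        for _ in range(5):
            w=Y*(abs(xx-u[0])<dx)*(abs(yy-u[1])<dy);u=np.array([(w*xx).sum(),(w*yy).sum()])/w.sum()
        print("meas",u,"world",atz(p,u,P[2]))
E
```

```text
t 4.8 pos [0.4063 0.3467 0.026 ] yaw 100.14 zdown [ 0.002  0.001 -1.   ] F [0.1 0.3 0.6] w 0.0453 gf 0.0
shift cm [ 0.45 -0.08  0.2 ] rotvec [ 0.0019 -0.001  -0.0045]
top +y mean profile -15..15 step 1.5 [ 84  84  84  84  84  84  84  84  82  79  72  64  54  45  43  50  66  86
 107 123 133]
   steepest at mm [2.0, 10.0]   steepest at mm [1.2, 10.0]
top -y mean profile -15..15 step 1.5 [ 84  84  84  84  83  83  85  89  96 106 116 126 133 137 138 138 138 138
 138 137 137]
   steepest at mm [0.0]   steepest at mm [-1.5]
top +x mean profile -15..15 step 1.5 [ 85  86  86  87  87  87  88  90  94 100 107 116 124 130 135 137 138 138
 138 138 138]
   steepest at mm [1.5]   steepest at mm [0.2]
tick pred [227.832  158.8055] meas [228.8897 159.7089] world [0.6096 0.0728 0.088 ]
scene +y mean profile -15..15 step 1.5 [102 102 102 103 104 107 112 119 127 134 139 143 145 147 148 150 151 153
 154 154 154]
   steepest at mm []   steepest at mm [-3.0]
scene -y mean profile -15..15 step 1.5 [103 104 104 104 104 103 103 103 104 105 107 114 120 130 139 144 150 152
 153 154 154]
   steepest at mm [0.8, 4.2]   steepest at mm [4.0]
scene +x mean profile -15..15 step 1.5 [104 104 105 105 105 105 106 105 105 103 100  95  89  82  74  68  64  62
  61  61  60]
   steepest at mm [4.5]   steepest at mm [4.2]
tick pred [256.9274 204.8353] meas [256.1286 203.8626] world [0.6124 0.0718 0.088 ]
ring pred [257.184 211.427] meas [256.7111 212.5431] world [0.6171 0.0804 0.058 ]
```

Call:
play_rows(
  motion=[
    [[0.4,0,0.1,0,0,0,120],[0.4,0,0.1,0,0,0,160],[0.4,0,0.1,0,0,0,255],[0.4,0,0.1,0,0,0,255],[0.4,0,0.1,0,0,0,255],[0.4,0,0.1,0,0,0,255],[0.4,0,0.1,0,0,0,255],[0.4,0,0.1,0,0,0,255]],
  ],
)

```text
time_s: 5.57
eef_pos: [0.4052, 0.3506, 0.0244]
eef_rot: [0.0, 0.642, 0.767, 0.001]
wrist_force: [-0.9, 0.7, 5.7]
width: 0.0206
gripper_force: 60.9
```

```bash
python3 - <<'E'
from h import *
h=(.6154+.0,.0797); ex=np.array([.518,.855])
# dowel held: tip 110 ahead of grip centre (tool -x). pre-insert: tip 30 mm off the panel
t=np.array(h)+ex*(.110+.030)
shift(t[0],t[1],.12,58.8)
shift(t[0],t[1],.071,58.8)
print(t)
E
```

```text
t 5.57 pos [0.4052 0.3506 0.0244] yaw 100.14 zdown [ 0.001  0.001 -1.   ] F [-0.9  0.7  5.7] w 0.0206 gf 60.9
shift cm [-19.85  25.18  -9.55] rotvec [ 7.000e-04 -1.200e-03  7.215e-01]
t 5.57 pos [0.4052 0.3506 0.0244] yaw 100.14 zdown [ 0.001  0.001 -1.   ] F [-0.9  0.7  5.7] w 0.0206 gf 60.9
shift cm [-19.86  25.18  -4.65] rotvec [ 7.000e-04 -1.200e-03  7.215e-01]
[0.68792 0.1994 ]
```

Call:
play_rows(
  motion=[
    [[0,0,-2,0,0,0,255],[0,0,-6,0,0,0,255],[0,0,-9.5,0,0,0,255],[-3,3.5,-9.5,0,0,0.1,255],[-5.5,7,-9.5,0,0,0.2,255],[-8,10.5,-9.5,0,0,0.31,255],[-11,14,-9.5,0,0,0.42,255],[-14,17.5,-9.5,0,0,0.52,255],[-16.5,21,-9.5,0,0,0.62,255],[-18.8,24,-9.5,0,0,0.7,255],[-19.85,25.2,-9.5,0,0,0.721,255],[-19.85,25.2,-9.5,0,0,0.721,255]],
  ],
)

```text
time_s: 6.57
eef_pos: [0.6924, 0.1948, 0.1178]
eef_rot: [0.001, 0.872, 0.489, 0.001]
wrist_force: [-0.2, 0.3, -1.1]
width: 0.0205
gripper_force: 60.2
```

Call:
play_rows(
  motion=[
    [[0,0,1,0,0,0,255],[0,0,2.5,0,0,0,255],[0,0,4,0,0,0,255],[0,0,4.7,0,0,0,255],[0,0,4.9,0,0,0,255],[0,0,4.9,0,0,0,255],[0,0,4.9,0,0,0,255]],
  ],
)

```text
time_s: 7.15
eef_pos: [0.6873, 0.1997, 0.0697]
eef_rot: [-0.0, 0.871, 0.492, -0.0]
wrist_force: [0.1, -0.1, -0.4]
width: 0.0203
gripper_force: 60.2
```

```bash
python3 - <<'E'
from h import *
np.set_printoptions(precision=4,suppress=True)
t=np.array([.6154,.0797])+np.array([.518,.855])*.14
shift(t[0],t[1],.071,58.8)
q=imaging.read_camera("top");p=imaging.read_camera("scene")
for n,s in(("top",q),("scene",p)):
    for m in("dowel_tip","dowel_center","hole"):
        for d in imaging.pinpoint(m,s)[:4]: print(n,m,round(d["conf"],2),np.round(d["uv"],1),atz(s,d["uv"],.058))
cv2.imwrite("pics/a.png",np.hstack([cv2.resize(s["frame"][b:b+70,a:a+50],None,fx=8,fy=8,interpolation=cv2.INTER_CUBIC) for s,a,b in((p,235,185),(q,190,120))]))
E
```

```text
t 7.15 pos [0.6873 0.1997 0.0697] yaw 58.89 zdown [-0. -0. -1.] F [ 0.1 -0.1 -0.4] w 0.0203 gf 60.2
shift cm [ 0.01  0.07 -0.13] rotvec [-0.0002  0.0002  0.0015]
top dowel_tip 0.73 [127.  278.5] [0.2453 0.3797 0.058 ]
top dowel_tip 0.72 [382.4 181.7] [ 0.5451 -0.4158  0.058 ]
top dowel_tip 0.66 [218.1 157.7] [0.6258 0.1097 0.058 ]
top dowel_center 0.58 [188.7 139. ] [0.69   0.2069 0.058 ]
top dowel_center 0.58 [ 97.3 254.1] [0.3183 0.4766 0.058 ]
top dowel_center 0.2 [382.5 184.4] [ 0.5362 -0.4154  0.058 ]
top hole 0.65 [226.9 158.5] [0.623  0.0813 0.058 ]
scene dowel_tip 0.71 [410.4 232.4] [0.294 0.403 0.058]
scene dowel_tip 0.69 [357.2 183.2] [0.2965 0.1714 0.058 ]
scene dowel_tip 0.6 [373.4 231.9] [0.3819 0.3361 0.058 ]
scene dowel_center 0.74 [425.1 263.3] [0.3354 0.5022 0.058 ]
scene dowel_center 0.64 [380.6 214.5] [0.321  0.3032 0.058 ]
scene dowel_center 0.56 [260.6 250.7] [0.6836 0.1956 0.058 ]
scene dowel_center 0.43 [337.7 193.6] [0.374  0.1669 0.058 ]
scene hole 0.27 [325.8 279.1] [0.5925 0.3721 0.058 ]
```

View pics/a.png

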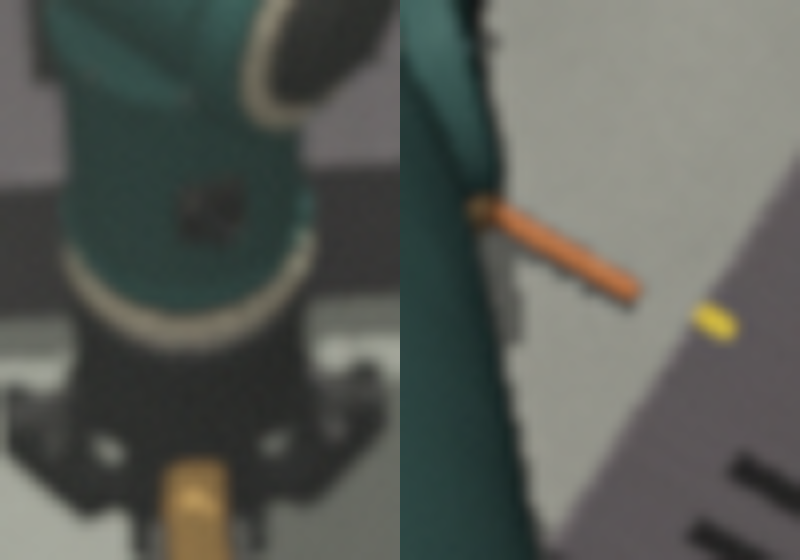

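The crop (scene on the left, top on the right) shows the arm hiding the hole from the scene camera. In the top camera, the orange-brown rod's tip is at about (640,290) in the crop and the yellow tick at (715,322), nearly in line, so I'll measure the residual from the top view.

```bash
cat > rod.py <<'E'
from h import *
np.set_printoptions(precision=4,suppress=True)
def rod(yaw=58.8,show=True,zr=None):
    p=imaging.read_camera("top");F=p["frame"].astype(float);B,G,R=F[...,0],F[...,1],F[...,2]
    yy,xx=np.mgrid[:384,:512]
    o=r.get_obs();zr=o["eef_pos"][2]-.0134 if zr is None else zr
    win=(xx>195)&(xx<240)&(yy>130)&(yy<175)
    tick=win*np.clip((G+R)/2-B-40,0,None)*(G>.72*R)
    ut=np.array([(tick*xx).sum(),(tick*yy).sum()])/tick.sum()
    ro=win*np.clip(R-B-35,0,None)*(G<.68*R)
    ro=np.where(cv2.dilate((tick>30).astype(np.uint8),np.ones((3,3)))>0,0,ro)
    ro*= xx>206   # drop shaded root
    X=cloud(p); core=ro>.6*ro.max(); 
    P=[];wt=[]
    for v,u in np.argwhere(ro>0): P.append(atz(p,(u,v),zr)[:2]);wt.append(ro[v,u])
    P=np.array(P);wt=np.array(wt);m=np.average(P,axis=0,weights=wt)
    C=np.cov((P-m).T,aweights=wt);w,V=np.linalg.eigh(C);d=V[:,1]*np.sign(V[1,1])
    ey=np.array([-d[1],d[0]]);a=(P-m)@d
    T=atz(p,ut,.088)[:2]
    ex=np.array([np.cos(np.radians(yaw)),np.sin(np.radians(yaw))]);eyu=np.array([-ex[1],ex[0]])
    print("tick uv",ut,"T",T,"rod mid",m,"rod yaw",np.degrees(np.arctan2(d[1],d[0])),"tip a",a.min()*1000,"n",len(P))
    print("lateral of tick from rod line, unit +y mm (own dir / unit dir):",(T-m)@ey*1000,(T-m)@eyu*1000,"tip to tick along x mm",((m+d*a.min())-T)@ex*1000)
    print("rod top z depth",np.median(X[core][:,2]),core.sum(),"eef",o["eef_pos"],"lat of TCP line",(o["eef_pos"][:2]-m)@eyu*1000)
    return p
if __name__=="__main__": rod();rod()
E
python3 rod.py
```

```text
tick uv [227.9641 159.186 ] T [0.6113 0.0757] rod mid [0.6444 0.1279] rod yaw 58.50981253093505 tip a -21.56414329593866 n 26
lateral of tick from rod line, unit +y mm (own dir / unit dir): 1.0119483874316317 1.3249643019354673 tip to tick along x mm 40.23616168270649
rod top z depth 0.061341138266173045 24 eef [0.6879 0.199  0.0702] lat of TCP line -0.37372256474959237
tick uv [228.0366 159.2319] T [0.6111 0.0755] rod mid [0.6445 0.1279] rod yaw 58.51910415504478 tip a -21.60316781249817 n 26
lateral of tick from rod line, unit +y mm (own dir / unit dir): 1.0408653012421603 1.3455474630538624 tip to tick along x mm 40.54164012850986
rod top z depth 0.060538262235317775 24 eef [0.6879 0.199  0.0701] lat of TCP line -0.31121955630462345
```

Call:
play_rows(
  motion=[
    [[0,-0.12,-0.15,0,0,0,255],[-0.7,-0.12,-0.15,0,0,0,255],[-1.5,-0.12,-0.15,0,0,0,255],[-2.2,-0.12,-0.15,0,0,0,255],[-2.5,-0.12,-0.15,0,0,0,255],[-2.5,-0.12,-0.15,0,0,0,255],[-2.5,-0.12,-0.15,0,0,0,255]],
  ],
)

```text
time_s: 8.23
eef_pos: [0.6736, 0.1778, 0.0714]
eef_rot: [-0.0, 0.871, 0.491, 0.0]
wrist_force: [0.2, 0.2, -0.5]
width: 0.0203
gripper_force: 60.2
```

```bash
python3 rod.py; python3 - <<'E'
from h import *
shift(.6154,.0797,.0717,58.8)
E
```

```text
tick uv [228.3452 159.4651] T [0.6104 0.0745] rod mid [0.6343 0.1138] rod yaw 58.75362104339749 tip a -28.325944799252543 n 34
lateral of tick from rod line, unit +y mm (own dir / unit dir): 0.04643957339270703 0.08369590964730955 tip to tick along x mm 17.69988407514023
rod top z depth 0.06236684766346945 30 eef [0.6738 0.1781 0.0714] lat of TCP line -0.5222343103338731
tick uv [228.2731 159.4265] T [0.6105 0.0747] rod mid [0.6347 0.1143] rod yaw 58.54093884439594 tip a -28.921221824578208 n 34
lateral of tick from rod line, unit +y mm (own dir / unit dir): 0.008885729606564193 0.21846144040393095 tip to tick along x mm 17.429969818399364
rod top z depth 0.06345730899617652 30 eef [0.6739 0.1783 0.0715] lat of TCP line -0.40214607818039916
t 8.33 pos [0.6739 0.1783 0.0715] yaw 58.82 zdown [ 0.  0. -1.] F [ 0.7 -0.1  0.1] w 0.0208 gf 60.2
shift cm [-11.47   0.1   -0.03] rotvec [ 0.0002 -0.0004  0.0004]
```

Call:
play_rows(
  motion=[
    [[-0.2,0,0,0,0,0,255],[-0.4,0,0,0,0,0,255],[-0.6,0,0,0,0,0,255],[-0.8,0,0,0,0,0,255],[-0.8,0,0,0,0,0,255]],
  ],
)

```text
time_s: 8.75
eef_pos: [0.6693, 0.1711, 0.0712]
eef_rot: [-0.0, 0.871, 0.491, -0.0]
wrist_force: [0.7, 0.6, -1.5]
width: 0.0211
gripper_force: 60.2
```

Call:
play_rows(
  motion=[
    [[-0.1,0,0,0,0,0,255],[-0.2,0,0,0,0,0,255],[-0.3,0,0,0,0,0,255],[-0.3,0,0,0,0,0,255]],
  ],
)

```text
time_s: 9.08
eef_pos: [0.668, 0.1687, 0.0713]
eef_rot: [-0.0, 0.871, 0.491, -0.0]
wrist_force: [1.2, 0.5, -1.2]
width: 0.0206
gripper_force: 60.2
```

Call:
play_rows(
  motion=[
    [[-0.1,0,0,0,0,0,255],[-0.2,0,0,0,0,0,255],[-0.3,0,0,0,0,0,255],[-0.3,0,0,0,0,0,255]],
  ],
)

```text
time_s: 9.42
eef_pos: [0.6664, 0.1661, 0.0713]
eef_rot: [0.0, 0.871, 0.491, -0.0]
wrist_force: [-0.7, -0.6, -0.7]
width: 0.0204
gripper_force: 60.2
```

Call:
play_rows(
  motion=[
    [[-0.1,0,0,0,0,0,255],[-0.2,0,0,0,0,0,255],[-0.3,0,0,0,0,0,255],[-0.3,0,0,0,0,0,255]],
  ],
)

```text
time_s: 9.75
eef_pos: [0.6648, 0.1635, 0.0713]
eef_rot: [0.0, 0.871, 0.491, -0.0]
wrist_force: [-0.2, 0.5, -1.3]
width: 0.0207
gripper_force: 60.2
```

Call:
play_rows(
  motion=[
    [[-0.1,0,0,0,0,0,255],[-0.2,0,0,0,0,0,255],[-0.3,0,0,0,0,0,255],[-0.3,0,0,0,0,0,255]],
  ],
)

```text
time_s: 10.08
eef_pos: [0.6633, 0.161, 0.0713]
eef_rot: [-0.0, 0.871, 0.491, -0.0]
wrist_force: [-0.3, -0.3, -0.8]
width: 0.0205
gripper_force: 60.2
```

Call:
play_rows(
  motion=[
    [[-0.1,0,0,0,0,0,255],[-0.2,0,0,0,0,0,255],[-0.3,0,0,0,0,0,255],[-0.3,0,0,0,0,0,255]],
  ],
)

```text
time_s: 10.42
eef_pos: [0.6617, 0.1584, 0.0713]
eef_rot: [0.0, 0.871, 0.491, -0.0]
wrist_force: [0.5, -0.2, -0.4]
width: 0.0209
gripper_force: 60.2
```

```bash
python3 - <<'E'
from rod import *
p=rod()
cv2.imwrite("pics/b.png",cv2.resize(p["frame"][120:190,190:280],None,fx=8,fy=8,interpolation=cv2.INTER_CUBIC))
E
```

```text
tick uv [228.5821 159.5899] T [0.61   0.0738] rod mid [0.6256 0.1   ] rod yaw 60.5797127366238 tip a -11.885407381664258 n 14
lateral of tick from rod line, unit +y mm (own dir / unit dir): 0.73800077256347 -0.210300312389508 tip to tick along x mm 18.651418732350024
rod top z depth 0.061483568463517546 13 eef [0.6618 0.1585 0.0713] lat of TCP line -0.6683624786420808
```

View pics/b.png

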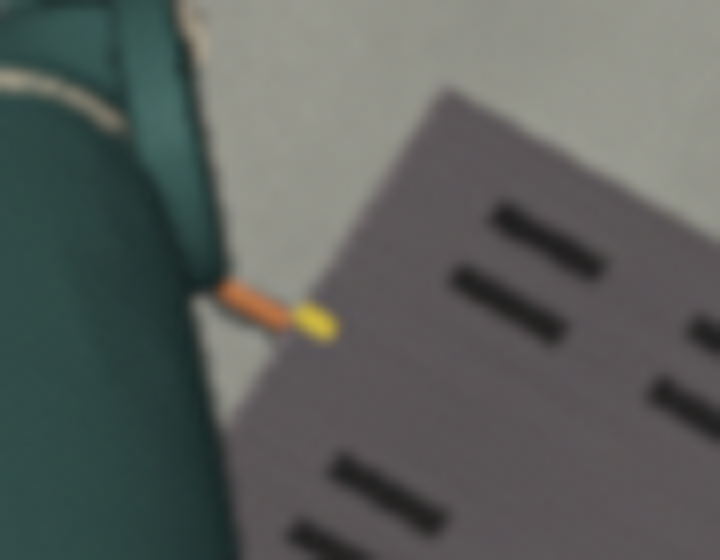

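The crop shows the rod entering under the rear edge, in line with the yellow tick at (315,320), and there is no contact force yet. I'll keep advancing gently.

Call:
play_rows(
  motion=[
    [[-0.1,0,0,0,0,0,255],[-0.2,0,0,0,0,0,255],[-0.3,0,0,0,0,0,255],[-0.3,0,0,0,0,0,255]],
  ],
)

```text
time_s: 10.8
eef_pos: [0.6602, 0.1558, 0.0713]
eef_rot: [-0.0, 0.871, 0.491, -0.0]
wrist_force: [-1.0, 0.2, -1.4]
width: 0.0207
gripper_force: 60.2
```

Call:
play_rows(
  motion=[
    [[-0.1,0,0,0,0,0,255],[-0.2,0,0,0,0,0,255],[-0.2,0,0,0,0,0,255]],
  ],
)

```text
time_s: 11.05
eef_pos: [0.6591, 0.1541, 0.0713]
eef_rot: [-0.0, 0.871, 0.491, -0.0]
wrist_force: [0.1, -1.5, -0.4]
width: 0.0205
gripper_force: 60.2
```

Call:
play_rows(
  motion=[
    [[-0.1,0,0,0,0,0,255],[-0.2,0,0,0,0,0,255],[-0.2,0,0,0,0,0,255]],
  ],
)

```text
time_s: 11.3
eef_pos: [0.6581, 0.1524, 0.0713]
eef_rot: [-0.0, 0.871, 0.491, -0.0]
wrist_force: [0.1, 0.2, -0.2]
width: 0.0204
gripper_force: 60.2
```

Call:
play_rows(
  motion=[
    [[-0.1,0,0,0,0,0,255],[-0.2,0,0,0,0,0,255],[-0.2,0,0,0,0,0,255]],
  ],
)

```text
time_s: 11.55
eef_pos: [0.6571, 0.1507, 0.0713]
eef_rot: [-0.0, 0.871, 0.491, -0.0]
wrist_force: [0.2, 0.2, -0.7]
width: 0.0205
gripper_force: 60.2
```

Call:
play_rows(
  motion=[
    [[-0.1,0,0,0,0,0,255],[-0.2,0,0,0,0,0,255],[-0.2,0,0,0,0,0,255]],
  ],
)

```text
time_s: 11.8
eef_pos: [0.656, 0.149, 0.0713]
eef_rot: [-0.0, 0.871, 0.491, -0.0]
wrist_force: [-0.3, -0.3, -0.4]
width: 0.0204
gripper_force: 60.2
```

Call:
play_rows(
  motion=[
    [[-0.1,0,0,0,0,0,255],[-0.2,0,0,0,0,0,255],[-0.2,0,0,0,0,0,255]],
  ],
)

```text
time_s: 12.05
eef_pos: [0.655, 0.1473, 0.0713]
eef_rot: [-0.0, 0.871, 0.491, -0.0]
wrist_force: [-0.0, -0.5, -0.9]
width: 0.0207
gripper_force: 60.2
```

Call:
play_rows(
  motion=[
    [[-0.1,0,0,0,0,0,255],[-0.2,0,0,0,0,0,255],[-0.2,0,0,0,0,0,255]],
  ],
)

```text
time_s: 12.3
eef_pos: [0.6547, 0.1465, 0.0717]
eef_rot: [-0.0, 0.871, 0.491, 0.001]
wrist_force: [1.4, 3.5, -1.1]
width: 0.0204
gripper_force: 60.1
```

Call:
play_rows(
  motion=[
    [[-0.1,0,0,0,0,0,255],[-0.2,0,0,0,0,0,255],[-0.2,0,0,0,0,0,255]],
  ],
)

```text
time_s: 12.55
eef_pos: [0.6543, 0.1453, 0.072]
eef_rot: [-0.0, 0.871, 0.491, 0.002]
wrist_force: [2.7, 5.3, -1.1]
width: 0.0208
gripper_force: 60.1
```

Call:
play_rows(
  motion=[
    [[-0.1,0,0,0,0,0,255],[-0.1,0,0,0,0,0,255],[-0.1,0,0,0,0,0,255]],
  ],
)

```text
time_s: 12.8
eef_pos: [0.6541, 0.1446, 0.0722]
eef_rot: [-0.0, 0.871, 0.491, 0.002]
wrist_force: [4.0, 5.6, -1.5]
width: 0.0205
gripper_force: 60.1
```

Call:
play_rows(
  motion=[
    [[-0.1,0,0,0,0,0,255],[-0.1,0,0,0,0,0,255],[-0.1,0,0,0,0,0,255]],
  ],
)

```text
time_s: 13.05
eef_pos: [0.6539, 0.1439, 0.0723]
eef_rot: [-0.0, 0.871, 0.491, 0.003]
wrist_force: [3.2, 6.1, -1.6]
width: 0.0209
gripper_force: 60.1
```

Call:
play_rows(
  motion=[
    [[-0.1,0,0,0,0,0,255],[-0.1,0,0,0,0,0,255],[-0.1,0,0,0,0,0,255]],
  ],
)

```text
time_s: 13.3
eef_pos: [0.6535, 0.1429, 0.0723]
eef_rot: [0.0, 0.871, 0.491, 0.003]
wrist_force: [5.7, 5.7, -2.1]
width: 0.0206
gripper_force: 60.0
```

Call:
play_rows(
  motion=[
    [[-0.1,0,0,0,0,0,255],[-0.1,0,0,0,0,0,255],[-0.1,0,0,0,0,0,255]],
  ],
)

```text
time_s: 13.55
eef_pos: [0.6533, 0.1421, 0.0724]
eef_rot: [0.0, 0.871, 0.491, 0.003]
wrist_force: [4.8, 5.6, -1.3]
width: 0.0205
gripper_force: 60.0
```

Call:
play_rows(
  motion=[
    [[-0.1,0,0,0,0,0,255],[-0.1,0,0,0,0,0,255],[-0.1,0,0,0,0,0,255]],
  ],
)

```text
time_s: 13.8
eef_pos: [0.6531, 0.1417, 0.0726]
eef_rot: [0.0, 0.871, 0.491, 0.003]
wrist_force: [5.0, 6.6, -1.6]
width: 0.0207
gripper_force: 60.0
```

```bash
cat > knob.py <<'E'
from h import *
np.set_printoptions(precision=4,suppress=True)
for n in ("top","scene"):
    p=imaging.read_camera(n);X=cloud(p);F=p["frame"].astype(float);B,G,R=F[...,0],F[...,1],F[...,2]
    w=np.clip(B-1.4*np.maximum(R,G)-10,0,None)*(abs(X[...,0]-.45)<.1)*(abs(X[...,1]+.17)<.12)
    yy,xx=np.mgrid[:384,:512]
    if w.sum()>0:
        u=np.array([(w*xx).sum(),(w*yy).sum()])/w.sum();print(n,u.round(2),int(w.sum()),atz(p,u,.062),"zdepth max",X[...,2][w>30].max() if (w>30).any() else "")
o=r.get_obs();print(o["time_s"],np.array(o["wrist_force"]))
E
python3 knob.py
```

```text
top [297.66 202.29] 1504 [ 0.4782 -0.1421  0.062 ] zdepth max 0.07458134363599744
13.9 [ 5.7706  5.546  -1.85  ]
```

Call:
play_rows(
  motion=[
    [[-0.1,0,0,0,0,0,255],[-0.1,0,0,0,0,0,255],[-0.1,0,0,0,0,0,255],[-0.1,0,0,0,0,0,255]],
  ],
)

```text
time_s: 14.23
eef_pos: [0.6529, 0.1414, 0.0728]
eef_rot: [0.0, 0.871, 0.491, 0.004]
wrist_force: [6.8, 8.2, -1.5]
width: 0.0207
gripper_force: 60.0
```

```bash
python3 knob.py
```

```text
top [297.67 202.28] 1510 [ 0.4782 -0.1422  0.062 ] zdepth max 0.073978593836457
14.3333 [ 5.9734  8.4004 -1.246 ]
```

```bash
python3 - <<'E'
from h import *
shift(.6154,.0797,.0717,58.8)
from scipy.spatial.transform import Rotation as Ro
o=r.get_obs();w,a,b,c=o["eef_rot"];R=Ro.from_quat([a,b,c,w]);P=o["eef_pos"]
for d in (0,-70,-110): print(d,np.round(P+R.apply([d/1000,0,.0134]),4), "lat mm",np.round(((P+R.apply([d/1000,0,.0134]))[:2]-[.6154,.0797])@[-.855,.518]*1000,2))
print(o["ft_torque"],o["wrist_force"],o["joint_torque"])
E
```

```text
t 14.33 pos [0.653  0.1414 0.0728] yaw 58.85 zdown [ 0.007  0.004 -1.   ] F [ 6.   8.4 -1.2] w 0.0206 gf 60.0
shift cm [-7.22 -0.02  0.06] rotvec [ 0.004  -0.007   0.0009]
0 [0.6531 0.1414 0.0594] lat mm -0.22
-70 [0.6168 0.0815 0.0589] lat mm -0.3
-110 [0.5962 0.0473 0.0586] lat mm -0.34
[ 1.52489179 -1.07584324  0.15574823] [ 5.97344954  8.40038671 -1.24598038] [ -4.81604174 -53.55123997 -27.73221195  -1.99030548   2.54099205
   0.20588736]
```

```bash
cat > avg.py <<'E'
from h import *
import sys
F=[];T=[];P=[]
for _ in range(int(sys.argv[1]) if len(sys.argv)>1 else 5):
    imaging.read_camera("top");o=r.get_obs();F.append(o["wrist_force"]);T.append(o["ft_torque"]);P.append(o["eef_pos"])
F=np.array(F);ex=np.array([.518,.855,0]);ey=np.array([-.855,.518,0])
print("axial",(F@ex).round(2),"mean",(F@ex).mean().round(2),"lat",(F@ey).mean().round(2),"z",F[:,2].mean().round(2),"torque",np.mean(T,0).round(3),"t",o["time_s"])
d=np.mean(P,0)-[.6154,.0797,.058];print("along mm",(d@ex*1000).round(2),"lat",(d@ey*1000).round(2),"z",P[-1][2].round(4))
E
python3 avg.py 6
```

```text
axial [10.16 10.16 10.19 10.35 10.09  9.96] mean 10.15 lat -0.46 z -1.85 torque [ 1.539 -1.071  0.207] t 14.6333
along mm 72.17 lat -0.14 z 0.0728
```

Call:
play_rows(
  motion=[
    [[0,-0.04,0.05,0,0,0,255],[0,-0.08,0.1,0,0,0,255],[0,-0.08,0.1,0,0,0,255]],
  ],
)

```text
time_s: 14.88
eef_pos: [0.6527, 0.1414, 0.0722]
eef_rot: [0.001, 0.871, 0.492, 0.004]
wrist_force: [6.2, 7.3, -1.0]
width: 0.0206
gripper_force: 60.2
```

```bash
python3 avg.py 4; python3 knob.py
```

```text
axial [10.34  9.08  8.46  8.98] mean 9.22 lat -1.54 z -1.25 torque [ 1.233 -1.082  0.269] t 15.0833
along mm 72.15 lat 0.03 z 0.0723
top [297.66 202.28] 1503 [ 0.4782 -0.1421  0.062 ] zdepth max 0.07463755628254032
15.1833 [ 6.2052  7.8628 -0.3   ]
```

Call:
play_rows(
  motion=[
    [[0,0.08,0.02,0,0,0,255],[0,0.16,0.04,0,0,0,255],[0,0.16,0.04,0,0,0,255]],
  ],
)

```text
time_s: 15.43
eef_pos: [0.6533, 0.1412, 0.0718]
eef_rot: [-0.0, 0.871, 0.491, 0.004]
wrist_force: [4.0, 9.3, 1.6]
width: 0.0203
gripper_force: 60.4
```

```bash
python3 avg.py 4; python3 knob.py
```

```text
axial [10.31  9.62  9.9  10.23] mean 10.02 lat 1.28 z 1.08 torque [ 1.422 -0.601  0.04 ] t 15.6333
along mm 72.17 lat -0.51 z 0.0719
top [297.68 202.28] 1498 [ 0.4782 -0.1422  0.062 ] zdepth max 0.07529893443756341
15.7333 [3.6815 8.9125 0.5679]
```

Call:
play_rows(
  motion=[
    [[0,-0.06,-0.02,0,0,0,255],[0,-0.06,-0.02,0,0,0,255],[-0.04,-0.06,-0.02,0,0,0,255],[-0.04,-0.06,-0.02,0,0,0,255]],
  ],
)

```text
time_s: 16.07
eef_pos: [0.653, 0.1412, 0.0722]
eef_rot: [-0.0, 0.871, 0.491, 0.004]
wrist_force: [6.7, 8.4, 0.9]
width: 0.0204
gripper_force: 60.3
```

```bash
python3 avg.py 3; python3 knob.py
```

```text
axial [10.75 10.68 11.15] mean 10.86 lat 0.4 z 0.02 torque [ 1.548 -0.845  0.128] t 16.2167
along mm 72.1 lat -0.29 z 0.0721
top [297.67 202.27] 1509 [ 0.4783 -0.1422  0.062 ] zdepth max 0.07652772926719664
16.3167 [5.706  9.0098 0.2739]
```

Call:
play_rows(
  motion=[
    [[0.3,0,0,0,0,0,255],[0.6,0,0,0,0,0,255],[0.9,0,0,0,0,0,255],[1.2,0,0,0,0,0,255],[1.2,0,0,0,0,0,255]],
  ],
)

```text
time_s: 16.73
eef_pos: [0.656, 0.1488, 0.0697]
eef_rot: [-0.0, 0.871, 0.491, -0.0]
wrist_force: [0.3, -0.6, -0.2]
width: 0.0206
gripper_force: 60.2
```

```bash
python3 avg.py 3
```

```text
axial [-0.32 -0.26  0.51] mean -0.02 lat -0.14 z -0.19 torque [ 0.019  0.002 -0.01 ] t 16.8833
along mm 79.78 lat 1.07 z 0.0698
```

Call:
play_rows(
  motion=[
    [[0,-0.1,0,0,0,0,255],[0,-0.2,0,0,0,0,255],[0,-0.25,0,0,0,0,255],[0,-0.25,0,0,0,0,255]],
  ],
)

```text
time_s: 17.22
eef_pos: [0.6539, 0.1499, 0.0702]
eef_rot: [0.0, 0.871, 0.491, -0.0]
wrist_force: [-0.4, 0.1, 0.4]
width: 0.0202
gripper_force: 60.2
```

```bash
python3 avg.py 3
```

```text
axial [-0.19  0.5  -0.39] mean -0.03 lat -0.4 z -0.08 torque [-0.022 -0.003  0.014] t 17.3667
along mm 80.09 lat 3.46 z 0.0702
```

Call:
play_rows(
  motion=[
    [[0,0.15,0,0,0,0,255],[0,0.3,0,0,0,0,255],[0,0.45,0,0,0,0,255],[0,0.5,0,0,0,0,255],[0,0.5,0,0,0,0,255]],
  ],
)

```text
time_s: 17.78
eef_pos: [0.6575, 0.148, 0.0698]
eef_rot: [-0.001, 0.871, 0.491, -0.001]
wrist_force: [-3.4, 3.2, -0.2]
width: 0.0202
gripper_force: 60.4
```

```bash
python3 avg.py 3
```

```text
axial [1.23 1.44 1.57] mean 1.42 lat 4.48 z 1.01 torque [ 0.486  0.697 -0.415] t 17.9333
along mm 80.13 lat -0.61 z 0.0699
```

Call:
play_rows(
  motion=[
    [[0,-0.15,0,0,0,0,255],[0,-0.3,0,0,0,0,255],[0,-0.32,-0.15,0,0,0,255],[0,-0.32,-0.3,0,0,0,255],[0,-0.32,-0.35,0,0,0,255],[0,-0.32,-0.35,0,0,0,255]],
  ],
)

```text
time_s: 18.43
eef_pos: [0.6559, 0.1488, 0.0737]
eef_rot: [0.0, 0.871, 0.491, 0.0]
wrist_force: [0.2, -0.0, -1.3]
width: 0.0203
gripper_force: 60.0
```

```bash
python3 avg.py 3
```

```text
axial [ 0.27  0.48 -1.19] mean -0.15 lat -0.05 z -1.47 torque [-0.003 -0.092 -0.007] t 18.5833
along mm 80.09 lat 1.32 z 0.0737
```

Call:
play_rows(
  motion=[
    [[0,0,0.15,0,0,0,255],[0,0,0.3,0,0,0,255],[0,0,0.45,0,0,0,255],[0,0,0.55,0,0,0,255],[0,0,0.55,0,0,0,255]],
  ],
)

```text
time_s: 19.0
eef_pos: [0.6557, 0.1491, 0.0685]
eef_rot: [0.0, 0.871, 0.491, 0.0]
wrist_force: [-1.2, 0.7, 3.8]
width: 0.0201
gripper_force: 60.6
```

```bash
python3 avg.py 3
```

```text
axial [-0.94  0.46 -0.13] mean -0.2 lat 0.33 z 2.73 torque [-0.223  0.22  -0.043] t 19.15
along mm 80.26 lat 1.5 z 0.0685
```

Call:
play_rows(
  motion=[
    [[0,-0.03,-0.15,0,0,0,255],[0,-0.05,-0.3,0,0,0,255],[-0.2,-0.05,-0.3,0,0,0,255],[-0.3,-0.05,-0.3,0,0,0,255],[-0.4,-0.05,-0.3,0,0,0,255],[-0.5,-0.05,-0.3,0,0,0,255],[-0.6,-0.05,-0.3,0,0,0,255],[-0.6,-0.05,-0.3,0,0,0,255]],
  ],
)

```text
time_s: 19.82
eef_pos: [0.6518, 0.144, 0.071]
eef_rot: [-0.0, 0.871, 0.491, -0.0]
wrist_force: [-0.2, 0.6, -0.7]
width: 0.0207
gripper_force: 60.2
```

```bash
python3 avg.py 2
```

```text
axial [ 0.4  -0.64] mean -0.12 lat -0.46 z -0.79 torque [0.03  0.028 0.007] t 19.9167
along mm 73.99 lat 2.14 z 0.0711
```

Call:
play_rows(
  motion=[
    [[-0.05,0,0,0,0,0,255],[-0.1,0,0,0,0,0,255],[-0.15,0,0,0,0,0,255],[-0.15,0,0,0,0,0,255]],
  ],
)

```text
time_s: 20.25
eef_pos: [0.6513, 0.1429, 0.0712]
eef_rot: [0.0, 0.871, 0.491, 0.0]
wrist_force: [0.6, 1.0, 0.1]
width: 0.0203
gripper_force: 60.2
```

```bash
python3 avg.py 2; python3 knob.py
```

```text
axial [0.21 1.47] mean 0.84 lat -0.15 z -0.99 torque [ 0.048 -0.018  0.032] t 20.35
along mm 72.67 lat 2.09 z 0.0712
top [297.66 202.28] 1506 [ 0.4782 -0.1421  0.062 ] zdepth max 0.07485924084878781
20.45 [ 1.1132 -0.8649 -0.9796]
```

Call:
play_rows(
  motion=[
    [[-0.05,0,0,0,0,0,255],[-0.1,0,0,0,0,0,255],[-0.15,0,0,0,0,0,255],[-0.15,0,0,0,0,0,255]],
  ],
)

```text
time_s: 20.78
eef_pos: [0.6511, 0.1424, 0.0716]
eef_rot: [-0.0, 0.871, 0.491, 0.001]
wrist_force: [2.3, 4.1, -0.8]
width: 0.0209
gripper_force: 60.1
```

```bash
python3 avg.py 2
```

```text
axial [4.76 4.33] mean 4.54 lat 0.24 z -0.47 torque [ 0.791 -0.379 -0.036] t 20.8833
along mm 72.06 lat 1.96 z 0.0715
```

Call:
play_rows(
  motion=[
    [[-0.05,0,0,0,0,0,255],[-0.1,0,0,0,0,0,255],[-0.15,0,0,0,0,0,255],[-0.15,0,0,0,0,0,255]],
  ],
)

```text
time_s: 21.22
eef_pos: [0.6509, 0.1414, 0.0718]
eef_rot: [-0.0, 0.871, 0.491, 0.002]
wrist_force: [3.6, 4.9, -1.4]
width: 0.0205
gripper_force: 60.1
```

```bash
python3 avg.py 2; python3 knob.py
```

```text
axial [7.47 6.03] mean 6.75 lat 0.03 z -1.08 torque [ 1.012 -0.617  0.018] t 21.3167
along mm 71.17 lat 1.65 z 0.0718
top [297.71 202.3 ] 1493 [ 0.4782 -0.1423  0.062 ] zdepth max 0.0741215534243802
21.4167 [ 3.3656  5.0068 -1.2525]
```

Call:
play_rows(
  motion=[
    [[-0.05,0,0,0,0,0,255],[-0.1,0,0,0,0,0,255],[-0.15,0,0,0,0,0,255],[-0.15,0,0,0,0,0,255]],
  ],
)

```text
time_s: 21.75
eef_pos: [0.6504, 0.1396, 0.0718]
eef_rot: [0.0, 0.871, 0.491, 0.002]
wrist_force: [3.7, 3.7, 0.2]
width: 0.021
gripper_force: 60.1
```

```bash
python3 avg.py 2
```

```text
axial [5.6  5.25] mean 5.43 lat -1.3 z -1.13 torque [ 0.755 -0.729  0.165] t 21.85
along mm 69.34 lat 1.14 z 0.0718
```

Call:
play_rows(
  motion=[
    [[-0.05,0,0,0,0,0,255],[-0.1,0,0,0,0,0,255],[-0.1,0,0,0,0,0,255]],
  ],
)

```text
time_s: 22.1
eef_pos: [0.6502, 0.1388, 0.0719]
eef_rot: [0.001, 0.871, 0.491, 0.002]
wrist_force: [4.3, 4.6, -0.7]
width: 0.0205
gripper_force: 60.1
```

```bash
python3 avg.py 2; python3 knob.py; python3 - <<'E'
from h import *
p=imaging.read_camera("scene")
cv2.imwrite("pics/c.png",cv2.resize(p["frame"][195:285,220:310],None,fx=6,fy=6,interpolation=cv2.INTER_CUBIC))
E
```

```text
axial [6.48 6.03] mean 6.25 lat -1.3 z -1.7 torque [ 0.797 -0.833  0.216] t 22.2
along mm 68.59 lat 0.9 z 0.0719
top [306.43 207.32] 1570 [ 0.4621 -0.1691  0.062 ] zdepth max 0.07507889547963553
22.3 [ 5.3581  4.023  -0.9939]
```

View pics/c.png

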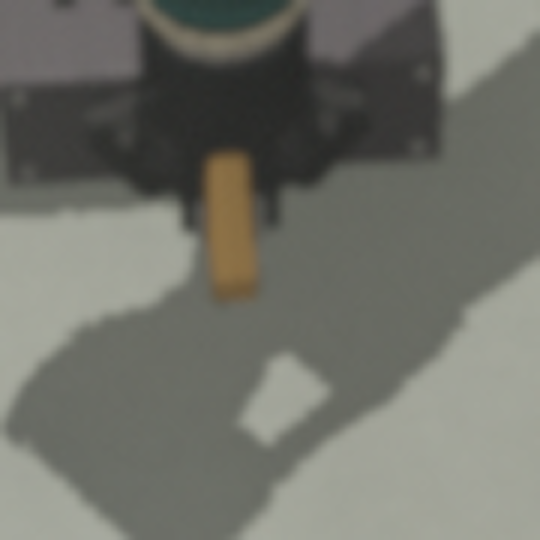

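The crop shows the dowel still held straight with its rod in the hole. In the top view the knob has moved about 31 mm out, so the drawer has sprung ajar. Next I'll withdraw the dowel and lay it down.

Call:
play_rows(
  motion=[
    [[0.5,0,0,0,0,0,255],[1.5,0,0,0,0,0,255],[3,0,0,0,0,0,255],[4.5,0,0,0,0,0,255],[6,0,0,0,0,0,255],[7.5,0,0,0,0,0,255],[8.8,0,0,0,0,0,255],[9.9,0,0,0,0,0,255],[9.9,0,0.5,0,0,0,255],[9.9,0,1.5,0,0,0,255],[9.9,0,2.5,0,0,0,255],[9.9,0,3,0,0,0,255]],
  ],
)

```text
time_s: 23.35
eef_pos: [0.6976, 0.2217, 0.0381]
eef_rot: [-0.0, 0.871, 0.491, -0.002]
wrist_force: [-0.0, -0.6, -0.9]
width: 0.0206
gripper_force: 60.2
```

Call:
play_rows(
  motion=[
    [[0,0,0.6,0,0,0,255],[0,0,1,0,0,0,255],[0,0,1.3,0,0,0,255],[0,0,1.4,0,0,0,255],[0,0,1.4,0,0,0,255]],
  ],
)

```text
time_s: 23.77
eef_pos: [0.6995, 0.2228, 0.0269]
eef_rot: [-0.0, 0.871, 0.491, -0.0]
wrist_force: [-0.6, 0.6, -1.4]
width: 0.0207
gripper_force: 60.2
```

```bash
python3 avg.py 2; python3 knob.py
```

```text
axial [ 0.49 -0.  ] mean 0.25 lat -0.31 z 0.13 torque [ 0.012 -0.002 -0.017] t 23.8667
along mm 166.23 lat 1.94 z 0.0276
top [306.43 207.33] 1581 [ 0.4621 -0.1691  0.062 ] zdepth max 0.07422715798527402
scene [250.89 139.97] 296 [ 0.4627 -0.177   0.062 ] zdepth max 0.07198120754715331
23.9667 [-0.5352 -0.1822 -0.9371]
```

Call:
play_rows(
  motion=[
    [[0,0,0.1,0,0,0,255],[0,0,0.2,0,0,0,255],[0,0,0.3,0,0,0,255],[0,0,0.3,0,0,0,255],[0,0,0.3,0,0,0,255]],
  ],
)

```text
time_s: 24.38
eef_pos: [0.6998, 0.2231, 0.0244]
eef_rot: [0.0, 0.871, 0.491, 0.0]
wrist_force: [0.3, -0.2, 1.8]
width: 0.0206
gripper_force: 60.5
```

Call:
play_rows(
  motion=[
    [[0,0,0,0,0,0,170],[0,0,0,0,0,0,140],[0,0,0,0,0,0,120],[0,0,0,0,0,0,120],[0,0,0,0,0,0,120],[0,0,-1,0,0,0,120],[0,0,-3,0,0,0,120],[0,0,-6,0,0,0,120],[0,0,-9.5,0,0,0,120],[0,0,-12,0,0,0,120],[0,0,-13,0,0,0,120],[0,0,-13,0,0,0,120]],
  ],
)

```text
time_s: 25.38
eef_pos: [0.7022, 0.2237, 0.1594]
eef_rot: [0.001, 0.871, 0.491, 0.004]
wrist_force: [0.8, 0.4, 0.4]
width: 0.0456
gripper_force: 0.0
```

```bash
python3 knob.py; python3 - <<'E'
from h import *
# knob est: average of the two cameras; grasp 
shift(.462,-.172,.16,58.8)
E
```

```text
top [306.43 207.34] 1596 [ 0.4621 -0.1691  0.062 ] zdepth max 0.07472761550854057
25.4833 [ 0.4545  0.1744 -0.7229]
t 25.48 pos [0.6992 0.2228 0.1537] yaw 58.83 zdown [-0. -0. -1.] F [ 0.5  0.2 -0.7] w 0.0451 gf 0.0
shift cm [-46.06   0.14  -0.62] rotvec [-0.0003  0.0003  0.0005]
```

Call:
play_rows(
  motion=[
    [[-2,0,-0.5,0,0,0,45],[-6,0,-0.5,0,0,0,45],[-10,0,-0.5,0,0,0,45],[-14,0,-0.5,0,0,0,45],[-18,0,-0.5,0,0,0,45],[-22,0,-0.5,0,0,0,45],[-26,0,-0.5,0,0,0,45],[-30,0,-0.5,0,0,0,45],[-34,0,-0.5,0,0,0,45],[-38,0,-0.5,0,0,0,45],[-42,0,-0.5,0,0,0,45],[-44.5,0,-0.5,0,0,0,45]],
  ],
)

```text
time_s: 26.48
eef_pos: [0.4651, -0.1593, 0.1559]
eef_rot: [-0.002, 0.871, 0.491, -0.002]
wrist_force: [1.0, -0.4, 0.3]
width: 0.0702
gripper_force: 0.0
```

Call:
play_rows(
  motion=[
    [[-1.1,0,0,0,0,0,45],[-1.1,0,0,0,0,0,45],[-1.1,0,0,0,0,0,45]],
  ],
)

```text
time_s: 26.73
eef_pos: [0.4627, -0.1668, 0.1574]
eef_rot: [-0.001, 0.872, 0.49, -0.001]
wrist_force: [1.0, 0.3, -0.7]
width: 0.0705
gripper_force: 0.0
```

```bash
python3 - <<'E'
from h import *
shift(.4634,-.1672,.059,58.8)
for n in("top","scene"):
    p=imaging.read_camera(n)
    for m in("dowel_center","dowel_tip","knob_center"):
        for d in imaging.pinpoint(m,p)[:4]: print(n,m,round(d["conf"],2),np.round(d["uv"],1),np.round(atz(p,d["uv"],.011 if m[0]=="d" else .058),3))
    cv2.imwrite(f"pics/d_{n}.png",cv2.resize(p["frame"],(800,600),interpolation=cv2.INTER_CUBIC))
E
```

```text
t 26.73 pos [ 0.4627 -0.1668  0.1574] yaw 58.73 zdown [-0.003  0.002 -1.   ] F [ 1.   0.3 -0.7] w 0.0705 gf 0.0
shift cm [0.   0.11 9.84] rotvec [-0.0031 -0.0003 -0.0012]
top dowel_center 0.69 [209.7 248. ] [0.34  0.136 0.011]
top dowel_center 0.67 [185.6 141.1] [0.7   0.226 0.011]
top dowel_center 0.61 [ 95.5 258.5] [0.307 0.501 0.011]
top dowel_center 0.56 [165.6 264.8] [0.287 0.275 0.011]
top dowel_tip 0.74 [214.5 157.3] [0.642 0.127 0.011]
top dowel_tip 0.67 [127.3 278.1] [0.246 0.395 0.011]
top dowel_tip 0.45 [207.7 274. ] [0.259 0.141 0.011]
scene dowel_center 0.68 [380.7 215. ] [0.291 0.285 0.011]
scene dowel_center 0.65 [425.  264.4] [0.308 0.493 0.011]
scene dowel_center 0.54 [263.1 267.5] [0.694 0.222 0.011]
scene dowel_center 0.52 [342.  196.7] [0.342 0.159 0.011]
scene dowel_tip 0.84 [413.1 231.4] [0.252 0.39  0.011]
scene dowel_tip 0.74 [166.1 178.9] [ 0.765 -0.236  0.011]
scene dowel_tip 0.68 [359.3 182.1] [0.256 0.147 0.011]
scene dowel_tip 0.59 [372.2 231.1] [0.355 0.314 0.011]
```

View pics/d_scene.png

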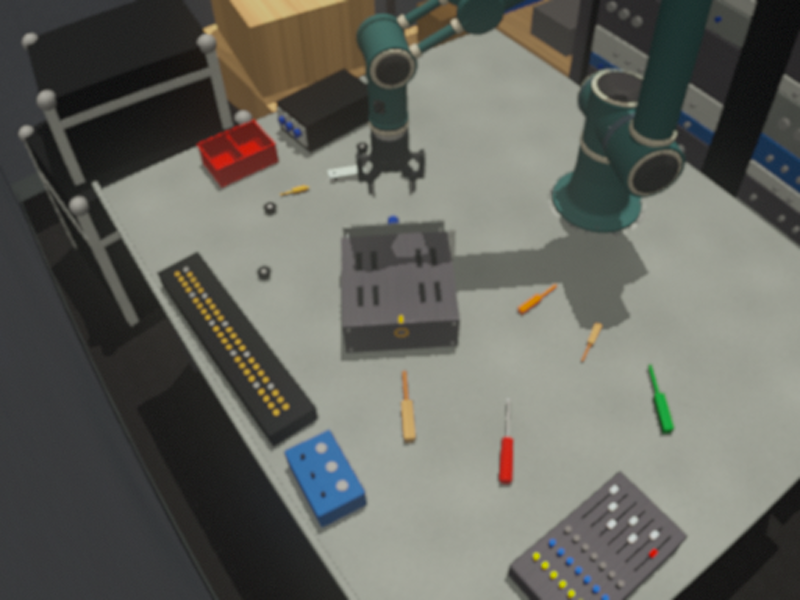

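The scene view shows the dowel lying flat behind the unit at (407,410), the drawer ajar, and the open gripper above the blue knob at (393,220). I'll descend onto the knob and grip it.

Call:
play_rows(
  motion=[
    [[0,0.1,1.5,0,0,0,45],[0,0.1,4,0,0,0,45],[0,0.1,6.5,0,0,0,45],[0,0.1,8.5,0,0,0,45],[0,0.1,9.5,0,0,0,45],[0,0.1,9.8,0,0,0,45],[0,0.1,9.8,0,0,0,45]],
  ],
)

```text
time_s: 27.72
eef_pos: [0.4642, -0.1674, 0.0606]
eef_rot: [-0.001, 0.871, 0.491, -0.0]
wrist_force: [-0.5, -0.7, 0.5]
width: 0.0703
gripper_force: 0.0
```

Call:
play_rows(
  motion=[
    [[0,0,0,0,0,0,120],[0,0,0,0,0,0,150],[0,0,0,0,0,0,165],[0,0,0,0,0,0,175],[0,0,0,0,0,0,185],[0,0,0,0,0,0,255],[0,0,0,0,0,0,255],[0,0,0,0,0,0,255]],
  ],
)

```text
time_s: 28.38
eef_pos: [0.4637, -0.1673, 0.0622]
eef_rot: [-0.001, 0.871, 0.491, -0.0]
wrist_force: [-5.3, 2.7, 8.7]
width: 0.0236
gripper_force: 58.3
```

Call:
play_rows(
  motion=[
    [[-0.2,0,0.1,0,0,0,255],[-0.6,0,0.1,0,0,0,255],[-1.1,0,0.1,0,0,0,255],[-1.7,0,0.1,0,0,0,255],[-2.3,0,0.1,0,0,0,255],[-2.9,0,0.1,0,0,0,255],[-3.5,0,0.1,0,0,0,255],[-4.1,0,0.1,0,0,0,255],[-4.7,0,0.1,0,0,0,255],[-5.2,0,0.1,0,0,0,255],[-5.6,0,0.1,0,0,0,255],[-5.8,0,0.1,0,0,0,255]],
  ],
)

```text
time_s: 29.38
eef_pos: [0.4335, -0.217, 0.0621]
eef_rot: [-0.001, 0.871, 0.491, -0.0]
wrist_force: [-6.9, 6.1, 15.3]
width: 0.0242
gripper_force: 59.1
```

```bash
python3 avg.py 2; python3 knob.py
```

```text
axial [-1.32 -1.47] mean -1.39 lat 9.37 z 16.82 torque [ 0.688  1.431 -0.043] t 29.4833
along mm -348.12 lat 1.77 z 0.0621
scene [249.88 128.01] 53 [ 0.4328 -0.2272  0.062 ] zdepth max 
29.5833 [-9.1354  3.8291 15.5983]
```

Call:
play_rows(
  motion=[
    [[-0.2,-0.1,-0.1,0,0,0,255],[-0.5,-0.2,-0.2,0,0,0,255],[-0.8,-0.25,-0.25,0,0,0,255],[-1.1,-0.25,-0.25,0,0,0,255],[-1.4,-0.25,-0.25,0,0,0,255],[-1.6,-0.25,-0.25,0,0,0,255],[-1.7,-0.25,-0.25,0,0,0,255],[-1.7,-0.25,-0.25,0,0,0,255]],
  ],
)

```text
time_s: 30.25
eef_pos: [0.4244, -0.2317, 0.0624]
eef_rot: [0.001, 0.871, 0.491, 0.001]
wrist_force: [3.8, -3.4, -7.1]
width: 0.0238
gripper_force: 60.1
```

```bash
python3 avg.py 2
```

```text
axial [-0.09 -0.82] mean -0.46 lat -5.12 z -7.85 torque [-0.32  -0.501 -0.079] t 30.35
along mm -365.18 lat 2.01 z 0.0624
```

Call:
play_rows(
  motion=[
    [[-0.05,0.05,0.05,0,0,0,255],[-0.1,0.1,0.08,0,0,0,255],[-0.15,0.1,0.08,0,0,0,255],[-0.2,0.1,0.08,0,0,0,255],[-0.25,0.1,0.08,0,0,0,255],[-0.3,0.1,0.08,0,0,0,255],[-0.3,0.1,0.08,0,0,0,255]],
  ],
)

```text
time_s: 30.93
eef_pos: [0.4233, -0.2336, 0.0623]
eef_rot: [0.0, 0.871, 0.491, 0.001]
wrist_force: [1.8, 3.3, 5.4]
width: 0.0239
gripper_force: 61.3
```

```bash
python3 avg.py 2
```

```text
axial [3.23 3.74] mean 3.49 lat -0.65 z 4.85 torque [ 0.59  -0.159 -0.016] t 31.0333
along mm -367.4 lat 1.94 z 0.0622
```

Call:
play_rows(
  motion=[
    [[-0.05,0,-0.03,0,0,0,255],[-0.1,0,-0.04,0,0,0,255],[-0.15,0,-0.04,0,0,0,255],[-0.15,0,-0.04,0,0,0,255]],
  ],
)

```text
time_s: 31.37
eef_pos: [0.4233, -0.2337, 0.0622]
eef_rot: [-0.0, 0.871, 0.491, 0.002]
wrist_force: [6.6, 8.4, 1.2]
width: 0.0243
gripper_force: 61.1
```

```bash
python3 avg.py 2
```

```text
axial [10.88 10.91] mean 10.89 lat -1.58 z 1.85 torque [ 1.365 -0.896  0.047] t 31.4667
along mm -367.49 lat 1.93 z 0.0623
```

The drawer is at its stop: the force rose to about 11 N with no further movement. I'll ease off, release and retreat upwards.

Call:
play_rows(
  motion=[
    [[0.15,0,0,0,0,0,255],[0.25,0,0,0,0,0,255],[0.25,0,0,0,0,0,200],[0.25,0,0,0,0,0,150],[0.25,0,0,0,0,0,100],[0.25,0,0,0,0,0,50],[0.25,0,0,0,0,0,50],[0.25,0,0,0,0,0,50]],
  ],
)

```text
time_s: 32.13
eef_pos: [0.4229, -0.2328, 0.062]
eef_rot: [-0.0, 0.871, 0.491, -0.0]
wrist_force: [-0.1, -0.4, -0.5]
width: 0.0685
gripper_force: 0.0
```

Call:
play_rows(
  motion=[
    [[0,0,-0.5,0,0,0,50],[0,0,-1.5,0,0,0,50],[0,0,-3.5,0,0,0,50],[0,0,-6.5,0,0,0,50],[0,0,-9.5,0,0,0,50],[0,0,-12.5,0,0,0,50],[0,0,-15.5,0,0,0,50],[0,0,-17.5,0,0,0,50],[0,0,-18,0,0,0,50],[0,0,-18,0,0,0,50]],
  ],
)

```text
time_s: 32.97
eef_pos: [0.4246, -0.2336, 0.2453]
eef_rot: [0.002, 0.871, 0.491, 0.001]
wrist_force: [-0.1, 0.2, -0.1]
width: 0.0687
gripper_force: 0.0
```

```bash
python3 avg.py 2; python3 knob.py; python3 - <<'E'
from h import *
p=imaging.read_camera("scene")
cv2.imwrite("pics/e.png",cv2.resize(p["frame"],(800,600),interpolation=cv2.INTER_CUBIC))
E
```

```text
axial [ 0.38 -0.25] mean 0.06 lat 0.6 z -1.08 torque [-0.057  0.029 -0.048] t 33.0667
along mm -366.74 lat 2.5 z 0.2415
scene [249.88 123.91] 220 [ 0.4213 -0.2443  0.062 ] zdepth max 0.07135341692249764
33.1667 [-0.3948  0.5747 -0.1322]
```

View pics/e.png

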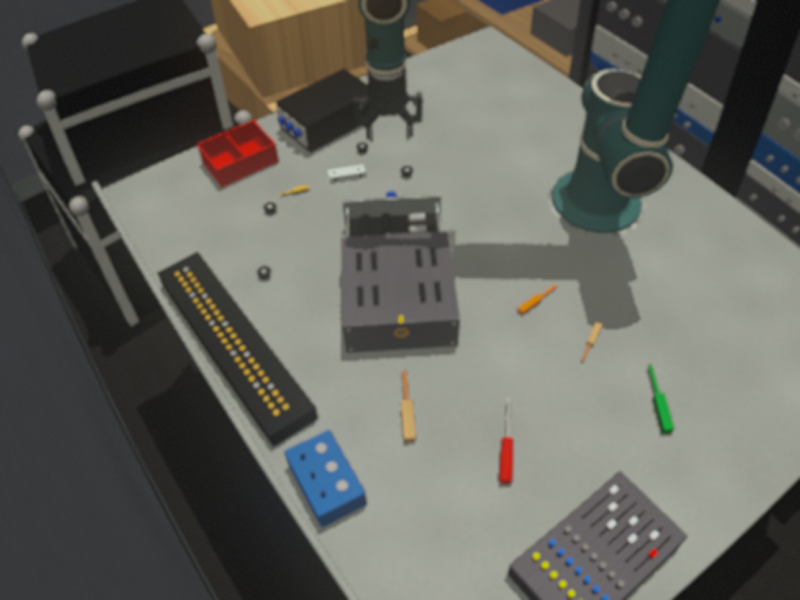

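The drawer is fully out: the scene view puts the knob 79 mm beyond the ajar position, about 110 mm in total. The dowel lies flat at (407,410), the other things have not moved, and the gripper is clear.

```bash
python3 -c "
from plant import finish_job
print(finish_job())"
```

```text
the job is handed in; nothing more can be done
None
```

I released the catch with the dowel (an earlier, off-centre push reached about 11 N, under the 12 N bend limit), laid the dowel flat on the shelf, drew the drawer out to its stop by the knob and handed the job in at about 33 s, with the other things looking undisturbed.

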